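# Set out the carved mounts to dry

## Task

Take the pile of four carved wooden mounts apart and lay each one on the drying rack marked with the colour of its inlays: inlaid face up, centred, lying straight along the rack and flat on both battens. Either end may lead; keep every mount inlaid face up throughout, without tipping it over, and leave the glass jar standing where it is.

Things in the scene. Friction and masses are not known exactly. Their poses are not given: they have to be found in the camera images.
- mount_black: carved pale-wood mount with black inlays (round: one in the middle, one at each end), loose, 50 to 100 g. 140 mm long (x), 22 mm high, flat top and bottom. Its middle 36 mm is a block 42 mm wide (y) with flat parallel sides, the place to grasp; arms beside it 26 mm wide, end roundels 36 mm across. Origin: centre of the underside; z up to the inlaid face. Starts in the pile.
- rack_black: drying rack with black patches, fixed: plywood board 170 mm long (x), 76 mm wide (y), 8 mm thick, with two cross battens 10 mm wide, 62 mm long, 45 mm either side of the centre, tops 18 mm above the rack's underside; nothing else stands up from it. Origin: centre of its underside, on the bench; z up. A mount on it rests on both battens.
- mount_blue: carved pale-wood mount with blue inlays (round: one in the middle, one at each end), loose, 50 to 100 g. 140 mm long (x), 22 mm high, flat top and bottom. Its middle 36 mm is a block 42 mm wide (y) with flat parallel sides, the place to grasp; arms beside it 26 mm wide, end roundels 36 mm across. Origin: centre of the underside; z up to the inlaid face. Starts in the pile.
- rack_blue: drying rack with blue patches, fixed: plywood board 170 mm long (x), 76 mm wide (y), 8 mm thick, with two cross battens 10 mm wide, 62 mm long, 45 mm either side of the centre, tops 18 mm above the rack's underside; nothing else stands up from it. Origin: centre of its underside, on the bench; z up. A mount on it rests on both battens.
- mount_green: carved pale-wood mount with green inlays (round: one in the middle, one at each end), loose, 50 to 100 g. 140 mm long (x), 22 mm high, flat top and bottom. Its middle 36 mm is a block 42 mm wide (y) with flat parallel sides, the place to grasp; arms beside it 26 mm wide, end roundels 36 mm across. Origin: centre of the underside; z up to the inlaid face. Starts in the pile.
- rack_green: drying rack with green patches, fixed: plywood board 170 mm long (x), 76 mm wide (y), 8 mm thick, with two cross battens 10 mm wide, 62 mm long, 45 mm either side of the centre, tops 18 mm above the rack's underside; nothing else stands up from it. Origin: centre of its underside, on the bench; z up. A mount on it rests on both battens.
- mount_red: carved pale-wood mount with red inlays (round: one in the middle, one at each end), loose, 50 to 100 g. 140 mm long (x), 22 mm high, flat top and bottom. Its middle 36 mm is a block 42 mm wide (y) with flat parallel sides, the place to grasp; arms beside it 26 mm wide, end roundels 36 mm across. Origin: centre of the underside; z up to the inlaid face. Starts in the pile.
- rack_red: drying rack with red patches, fixed: plywood board 170 mm long (x), 76 mm wide (y), 8 mm thick, with two cross battens 10 mm wide, 62 mm long, 45 mm either side of the centre, tops 18 mm above the rack's underside; nothing else stands up from it. Origin: centre of its underside, on the bench; z up. A mount on it rests on both battens.
- pile_board: fixed cork board, 190 x 190 x 10 mm, origin under its centre, on the bench. On it lies the pile: two parallel mounts below (undersides 10 mm above the bench), two on top (32 mm) at right angles to them, within 0.1 rad. The two of a layer are 72 to 80 mm apart between centres, about 34 mm free between their middle blocks.
- jar: loose closed glass jar with a brass-coloured lid, 56 mm in diameter, 70 mm high, a bystander. Origin: centre of its underside; z up.

How it is judged:
By the outcome, as a careful person would: the job done as asked, in the order asked, and still so for the second after the job is handed in, with the robot touching nothing.
It also fails if it takes over 99 s, if anything falls off the work surface, if the arm or the gripper's body presses on something with over 40 N, if the wrist force passes 120 N, or if a joint passes its speed limit or range.

## Robot

A 7-joint arm with a two-finger parallel gripper is mounted at the origin on the work surface. World frame = base frame: x ahead of the robot, y to its left, z up, the work surface at z = 0. Lengths are in m, angles in rad, forces in N, time in s.
With the tool pointing down it reaches from about 0.35 to 0.9 m from the base axis. Payload 8.1 kg.
Tool frame: the origin (TCP) lies at the very end of the fingers, on their centre line; the grasp point (between the pads) lies 19 mm behind it; x points along the fingers, z is the direction in which the jaws open and shut, and the axes are right-handed (so a half turn about x gives the same grasp; the last joint's range is limited). The gripper opens to 85 mm and grips with 20 to 120 N. Pads are 22 mm wide; open, the fingers measure 114 mm over their backs; the gripper's body (76 mm by 85 mm) begins 54 mm behind the grasp point. The pads swing forward as they close: fully open they stand 13 mm farther back than shut.
Start: joints at [-1.39, 0.434, 0.025, 1.573, -0.012, 1.134, -0.075], TCP at [0.175, 0.6, 0.231] pointing down, gripper open.
Joint ranges: [-2.62, 2.62], [-0.44, 2.09], [-1.27, 1.32], [0.08, 2.57], [-1.32, 4.46], [0.12, 2], [-2.74, 2.74]. Speed limits (rad/s): [2.22, 2.22, 3.01, 3.01, 3.14, 3.14, 3.14].

## Interface

Orientations are given as a unit quaternion [w, x, y, z].
In Python, from rig import get_obs, read_camera, manip gives the robot as it stands.
- The arm moves only by the tool arm_command, never from a script. Its argument "targets" is text: rows parted by semicolons, each of 7 numbers parted by spaces: the shift along the world's x, y, z in m, then the turn, a rotation vector about the world's x, y, z in degrees, then the finger opening in m, from 0 to 0.0854. In form: x y z rx ry rz grip; .... A call has 1 to 20 rows; each row is the pose to reach, as a shift and turn from the pose measured when the call began; what a row does not reach only later rows make up. A row lasts 1/8 s, in which the tool goes at most 62.5 mm and 10.7 degrees, less where a joint would pass 70% of its speed; a pose out of reach is approached as far as the arm can. A call with a gripper value outside its range is refused whole. The fingers move at their own pace and stop on an object; "squeeze" is the grip in N (left out, the last holds). Time passes only in rows, so rows that repeat a pose let the fingers close. It gives the time, the measured TCP pose, the force and the opening at its end, in the units of the state.
- get_obs(): the state, without advancing time (a new reading comes with each control period).
- read_camera(name): name is "scene" or "top" or "wrist"; returns a dict with "color" (480x640x3 uint8, blue, green, red), "z_map" (480x640 float32, m along the optical axis (not along the pixel's ray), 0 where there is no reading), "fx", "fy", "cx", "cy" (pixels), "view" (4x4, takes a point from world to camera coordinates); the wrist camera has in their place "tool_from_camera" (4x4, takes a point from camera to tool coordinates, whose origin is the TCP and whose axes are the tool frame's). Camera axes: x right, y up, looking along -z (the intrinsics and any distortion apply to the point x, -y, -z); pixel columns grow to the right and rows downward; lengths in m; the calibration is good to about 2 mm. A picture is of the moment at which its call begins: read the wrist's pose just before it.
- manip.finish_job(): hands the job in, once; it reports no verdict.
The state is a dict: "clock": time; "q": joint angles; "qvel": joint speeds; "tau": joint torques, N m; "eef_pos": TCP position; "ee_rot": TCP orientation; "wrist_force": force on the tool from outside, world axes, zero at the start; "torque": the same for the moment, N m; "width": opening from 0.0 (shut) to 1.0 (fully open).
Only numpy, scipy, OpenCV 4.12 (cv2) and the standard library are available. Lean on these libraries where they do the work, as an engineer would, in place of code of your own. Each camera call takes 0.05 s, during which the arm holds its last target.

## Working session

There is one attempt and no reset: what is moved stays moved. The work goes in short steps, Python scripts to look and compute and a tool call to move; the robot and the scene stay as the last step left them, time stands still between calls to the robot, and variables do not carry over. Pictures are saved under pics/ and viewed, and the job is handed in when it is done.

Besides the shell and the picture viewer there is one more tool, called after "Request:" by a JSON object that holds its "fn" and its "kwargs". arm_command: Moves the arm, as the interface text tells. Its arguments: {"type":"object","properties":{"targets":{"type":"string"},"squeeze":{"type":"number"}},"required":["targets"]}

```bash
mkdir -p pics; ls
python3 - <<'E'
from rig import get_obs, read_camera, manip
import cv2,numpy as np
np.set_printoptions(precision=4,suppress=True)
o=get_obs();print(o)
for n in ["scene","top","wrist"]:
    c=read_camera(n);cv2.imwrite(f"pics/{n}0.png",c["color"])
    np.savez(f"{n}0.npz",**c)
    print(n,{k:v for k,v in c.items() if k not in("color","z_map")}, (c["z_map"]>0).mean())
print(get_obs()["clock"])
E
```

```text
pics
{'clock': 0.0, 'q': array([-1.3896,  0.4352,  0.025 ,  1.5741, -0.0116,  1.134 , -0.0751]), 'qvel': array([ 0.002 , -0.0021, -0.0013,  0.0003, -0.001 , -0.0013,  0.0012]), 'tau': array([ -0.0001, -67.0482,   1.0256, -31.6206,   0.0158,   0.0126,
        -0.    ]), 'eef_pos': array([0.1749, 0.5995, 0.2305]), 'ee_rot': array([ 0.5653, -0.4246,  0.5661,  0.4239]), 'wrist_force': array([-0.1584, -0.4144, -0.8839]), 'torque': array([ 0.0007, -0.0107,  0.0243]), 'width': 0.9976288771516363}
scene {'fx': 576.0618777499626, 'fy': 576.0618777499626, 'cx': 316.39924517294475, 'cy': 228.0295181275319, 'view': array([[-0.2138,  0.9768, -0.0088,  0.1347],
       [-0.633 , -0.1317,  0.7629,  0.3429],
       [ 0.7441,  0.1687,  0.6464, -1.5774],
       [ 0.    ,  0.    ,  0.    ,  1.    ]])} 0.9864029947916667
top {'fx': 495.21770802552635, 'fy': 495.21770802552635, 'cx': 321.3655751084979, 'cy': 230.12263755010645, 'view': array([[ 0.0034, -0.9999,  0.0099, -0.0156],
       [ 0.9812,  0.0053,  0.1928, -0.5787],
       [-0.1928,  0.009 ,  0.9812, -0.7914],
       [ 0.    ,  0.    ,  0.    ,  1.    ]])} 0.995947265625
wrist {'fx': 363.0340555689283, 'fy': 363.0340555689283, 'cx': 314.8827252755005, 'cy': 236.59572981836448, 'tool_from_camera': array([[-0.0008,  0.2755, -0.9613, -0.1422],
       [-0.0006,  0.9613,  0.2755,  0.0708],
       [ 1.    ,  0.0008, -0.0006, -0.0008],
       [ 0.    ,  0.    ,  0.    ,  1.    ]])} 0.9960872395833333
0.15
```

View pics/scene0.png

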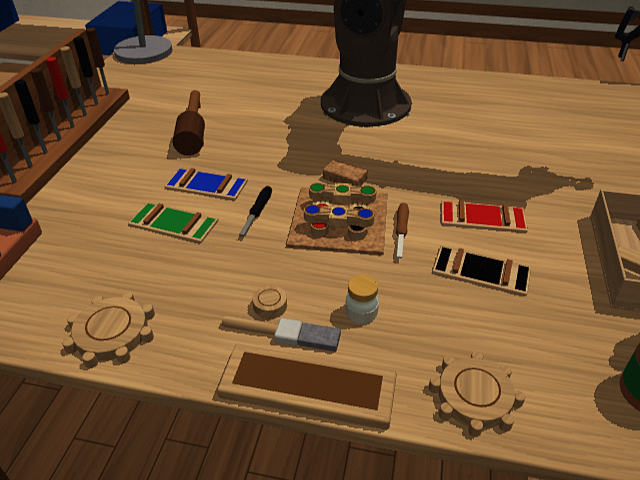

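View pics/top0.png

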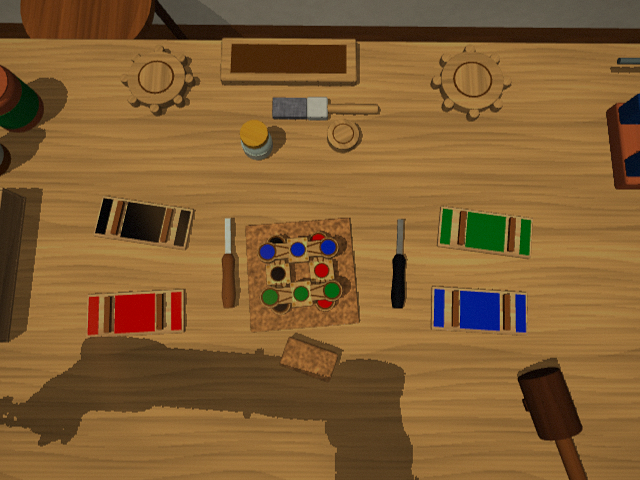

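View pics/wrist0.png

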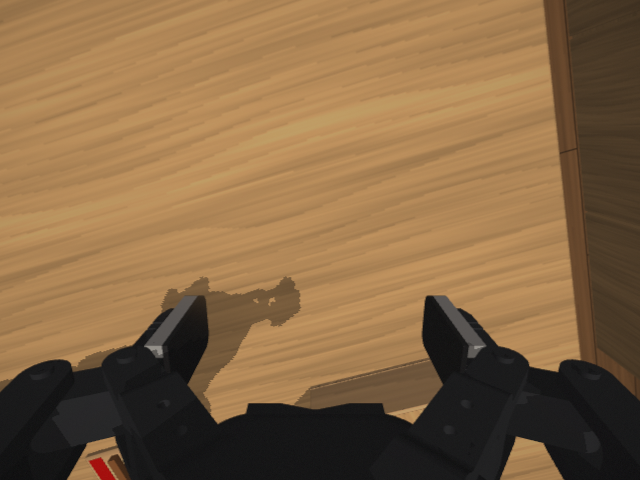

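```bash
cat > h.py <<'E'
import numpy as np,cv2
from scipy.spatial.transform import Rotation as R
np.set_printoptions(precision=4,suppress=True)
def cloud(c,V=None):
    z=c["z_map"];v,u=np.mgrid[0:480,0:640]
    P=np.stack([(u-c["cx"])/c["fx"]*z,-(v-c["cy"])/c["fy"]*z,-z],-1)
    T=np.linalg.inv(c["view"]) if V is None else V
    return P@T[:3,:3].T+T[:3,3]
def ray(c,uv,h,V=None):
    uv=np.atleast_2d(uv).astype(float)
    d=np.stack([(uv[:,0]-c["cx"])/c["fx"],-(uv[:,1]-c["cy"])/c["fy"],-np.ones(len(uv))],-1)
    T=np.linalg.inv(c["view"]) if V is None else V
    d=d@T[:3,:3].T;o=T[:3,3]
    return o+d*((h-o[2])/d[:,2])[:,None]
def wristT(c,o):
    T=np.eye(4);T[:3,:3]=R.from_quat(np.roll(o["ee_rot"],-1)).as_matrix();T[:3,3]=o["eef_pos"]
    return T@c["tool_from_camera"]
def masks(img):
    H=cv2.cvtColor(img,cv2.COLOR_BGR2HSV);h,s,v=[H[...,i].astype(int) for i in range(3)]
    return dict(red=((h<5)|(h>174))&(s>190)&(v>90),green=(h>50)&(h<75)&(s>150)&(v>40),blue=(h>108)&(h<128)&(s>170)&(v>60),
      black=(v<40))
def blobs(m,amin,amax):
    n,l,st,ce=cv2.connectedComponentsWithStats(m.astype(np.uint8),connectivity=4)
    return [(st[i,4],ce[i],st[i,:4]) for i in range(1,n) if amin<st[i,4]<amax]
E
cat > a.py <<'E'
from h import *
for n in["top","scene"]:
    c=dict(np.load(n+"0.npz"));P=cloud(c)
    print(n,"bench z",np.percentile(P[...,2][(abs(P[...,0]-.6)<.25)&(abs(P[...,1])<.4)],[2,25,50,75,98]))
    for k,m in masks(c["color"]).items():
        for a,ce,st in blobs(m,40,5000):
            p=P[int(ce[1]),int(ce[0])]
            print(k,a,ce,st,p)
E
python3 a.py
```

```text
top bench z [-0.0039 -0.0014  0.0001  0.0072  0.0548]
red 52 [317.3077 237.0192] [312 234  12   7] [ 0.5717 -0.0057  0.029 ]
red 136 [321.1618 269.9926] [315 264  13  13] [ 0.5144 -0.0129  0.035 ]
red 374 [175.5027 310.5989] [171 292  10  38] [0.4443 0.2422 0.0083]
red 1492 [134.4732 312.8512] [115 294  40  39] [0.4406 0.3136 0.0077]
red 361 [ 92.7618 315.2853] [ 88 297  11  38] [0.4352 0.3861 0.0081]
red 81 [324.     303.1481] [318 300  14   8] [ 0.4564 -0.0183  0.0302]
green 325 [445.7323 226.2031] [440 209  12  35] [ 0.5966 -0.2378  0.0104]
green 1315 [485.1483 231.397 ] [465 212  41  39] [ 0.5887 -0.3118  0.0055]
green 325 [524.6092 236.5723] [519 219  12  36] [ 0.5797 -0.3822  0.006 ]
green 165 [331.4606 290.0182] [325 283  14  15] [ 0.477  -0.0296  0.0536]
green 136 [300.75   293.1618] [295 287  13  13] [0.4717 0.0223 0.0541]
green 157 [269.5159 296.3885] [263 290  14  14] [0.4666 0.0741 0.0532]
blue 158 [327.7911 246.6835] [321 240  15  14] [ 0.552  -0.0229  0.0518]
blue 135 [297.3852 249.0444] [291 243  14  13] [0.5466 0.0284 0.0517]
blue 157 [266.7516 251.3949] [260 245  14 
[... 3760 characters left out ...]
 166.4292] [  0 152  16  31] [ 0.5673 -0.6876  0.075 ]
black 307 [260.7459 201.1824] [250 187  22  31] [ 0.5073 -0.1482  0.0203]
black 483 [ 12.4741 219.5797] [  0 208  32  23] [ 0.7183 -0.5719  0.0701]
black 47 [355.9149 227.1702] [350 225  13   5] [0.5612 0.0627 0.0296]
black 203 [442.9803 258.8424] [436 248  15  23] [0.5898 0.2356 0.0058]
black 886 [481.6975 268.0722] [461 253  42  31] [0.6037 0.3078 0.007 ]
black 234 [521.4829 277.688 ] [515 265  14  26] [0.6137 0.3789 0.0078]
black 134 [317.306  345.7015] [298 341  39  10] [0.8445 0.048  0.0109]
black 549 [632.3625 377.3042] [623 352  17  50] [0.8328 0.5166 0.0455]
black 70 [  2.8714 474.8571] [  0 467  10  13] [ 0.8979 -0.7634 -0.6538]
```

```bash
cat > b.py <<'E'
from h import *
res={}
for n in["top","scene"]:
    c=dict(np.load(n+"0.npz"));P=cloud(c);M=masks(c["color"])
    if n=="top":
        g=cv2.cvtColor(c["color"],cv2.COLOR_BGR2HSV)
        m=(g[...,2]<75); M["black"]=M["black"]|(m&(P[...,2]<.013)&(P[...,1]>.2))
    for k in M:
        B=blobs(M[k],35,5000)
        L=[];T=[]
        for a,ce,st in B:
            p=P[int(ce[1]),int(ce[0])]
            if abs(p[1])>.2 and abs(p[1])<.41 and .35<p[0]<.7 and p[2]<.03 and a>100: L.append((a,ray(c,ce,.008)[0]))
            elif abs(p[0]-.515)<.08 and abs(p[1])<.1:
                h=.054 if k in("green","blue") else .032
                T.append((a,ray(c,ce,h)[0][:2]))
        L.sort(key=lambda t:t[1][1])
        ends=[L[0][1],L[-1][1]];d=ends[1]-ends[0]
        print(n,"rack",k,[l[0] for l in L],"mid",(ends[0]+ends[1])[:2]/2,"midpatch",[l[1][:2] for l in L[1:-1]],"len",np.hypot(*d[:2]),"yaw",np.degrees(np.arctan2(d[1],d[0])))
        print("   mount",k,*T)
E
python3 b.py
python3 - <<'E'
import cv2
a=cv2.imread('pics/top0.png')
cv2.imwrite('pics/pile0.png',cv2.resize(a[200:350,220:390],None,fx=4,fy=4,interpolation=cv2.INTER_CUBIC))
E
```

```text
top rack red [np.int32(374), np.int32(1492), np.int32(361)] mid [0.439 0.313] midpatch [array([0.4391, 0.3126])] len 0.1437140888511097 yaw 93.4357564145259
   mount red (np.int32(52), array([ 0.5711, -0.0062])) (np.int32(136), array([ 0.513 , -0.0132])) (np.int32(81), array([ 0.4561, -0.0183]))
top rack green [np.int32(325), np.int32(1315), np.int32(325)] mid [ 0.5875 -0.3111] midpatch [array([ 0.5875, -0.3111])] len 0.1438044289191302 yaw 82.63770573057201
   mount green (np.int32(165), array([ 0.4769, -0.0304])) (np.int32(136), array([0.4714, 0.021 ])) (np.int32(157), array([0.4659, 0.0732]))
top rack blue [np.int32(343), np.int32(1443), np.int32(360)] mid [ 0.4453 -0.2923] midpatch [array([ 0.446 , -0.2918])] len 0.14381707220026746 yaw 86.39335536798039
   mount blue (np.int32(158), array([ 0.5505, -0.0242])) (np.int32(135), array([0.5461, 0.0276])) (np.int32(157), array([0.5418, 0.0796]))
top rack black [np.int32(335), np.int32(1347), np.int32(344)] mid [0.6022 0.3101] midpatch [array([0.6018, 0.3103])] len 0.14376948746201454 yaw 81.64570107157161
   mount black (np.int32(52),
[... 406 characters left out ...]
en 0.1438771332682199 yaw 82.46493783581417
   mount green (np.int32(62), array([ 0.4792, -0.0314])) (np.int32(54), array([0.4736, 0.0202])) (np.int32(67), array([0.4681, 0.0719]))
scene rack blue [np.int32(110), np.int32(491), np.int32(126)] mid [ 0.4494 -0.293 ] midpatch [array([ 0.4489, -0.293 ])] len 0.1436198849550726 yaw 86.49498345265133
   mount blue (np.int32(72), array([ 0.5527, -0.0249])) (np.int32(66), array([0.5484, 0.0264])) (np.int32(77), array([0.5439, 0.0782]))
scene rack black [np.int32(203), np.int32(886), np.int32(234)] mid [0.6048 0.3085] midpatch [array([0.6047, 0.3089])] len 0.14380139830328337 yaw 81.4720650889971
   mount black (np.int32(47), array([0.5642, 0.0649]))
```

View pics/pile0.png

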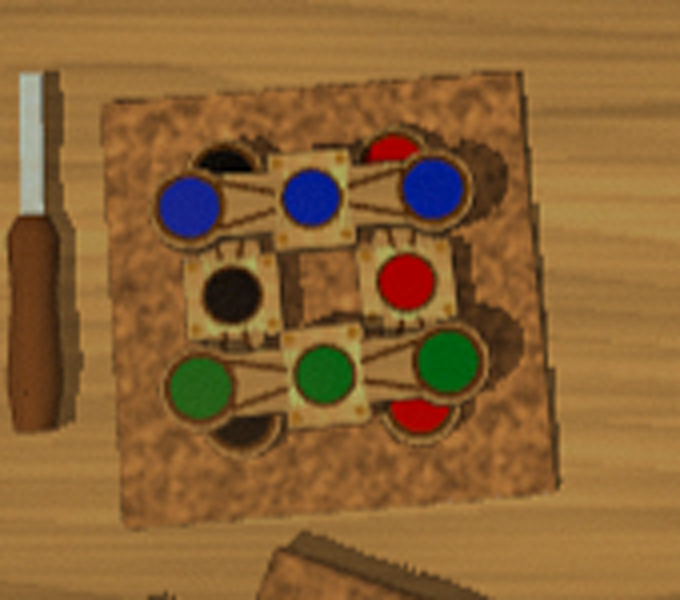

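```bash
cat > f.py <<'E'
from h import *
import sys
def fing(f):
    c=dict(np.load(f));P=cloud(c,c["tool_from_camera"])
    g=c["z_map"]
    m=(P[...,0]>-.1)&(P[...,0]<.02)&(abs(P[...,1])<.03)&(g>0)&(g<.3)
    for s in(1,-1):
        Q=P[m&(P[...,2]*s>0)&(abs(P[...,2])<.07)]
        print(len(Q),Q.min(0),Q.max(0)); 
        for lo in np.arange(-.06,.012,.006):
            q=Q[(Q[:,0]>=lo)&(Q[:,0]<lo+.006)]
            if len(q)>5: print("  x",round(lo,3),"y",q[:,1].min().round(4),q[:,1].max().round(4),"z",q[:,2].min().round(4),q[:,2].max().round(4),len(q))
fing(sys.argv[1])
E
python3 f.py wrist0.npz
```

```text
32940 [-0.1    -0.0122  0.    ] [-0.0124  0.0221  0.07  ]
  x -0.06 y 0.0065 0.0152 z 0.0402 0.07 998
  x -0.054 y 0.0017 0.0136 z 0.0413 0.0543 603
  x -0.048 y -0.005 0.0127 z 0.0413 0.0556 591
  x -0.042 y -0.0105 0.0126 z 0.0413 0.0555 753
  x -0.036 y -0.0112 0.0125 z 0.0413 0.0555 643
  x -0.03 y -0.0105 0.0125 z 0.0413 0.0559 589
  x -0.024 y -0.0103 0.0127 z 0.0413 0.0549 472
  x -0.018 y -0.0103 0.012 z 0.0413 0.0486 240
32383 [-0.1    -0.0123 -0.07  ] [-0.0126  0.0221 -0.    ]
  x -0.06 y 0.0069 0.0154 z -0.07 -0.0415 992
  x -0.054 y 0.0018 0.0137 z -0.0612 -0.0427 602
  x -0.048 y -0.0051 0.0128 z -0.057 -0.0429 598
  x -0.042 y -0.0101 0.0127 z -0.058 -0.0429 749
  x -0.036 y -0.0103 0.0127 z -0.0574 -0.0429 644
  x -0.03 y -0.0108 0.0127 z -0.0574 -0.0431 579
  x -0.024 y -0.0108 0.0125 z -0.0569 -0.043 472
  x -0.018 y -0.0101 0.0121 z -0.0504 -0.0431 252
```

Run:
```python
from h import *
from rig import get_obs
o=get_obs();M=R.from_quat(np.roll(o["ee_rot"],-1)).as_matrix();print(M, "jaw yaw",np.degrees(np.arctan2(M[1,2],M[0,2])))
print(o["eef_pos"],o["clock"])
# mounts yaw
g=np.array([[.4769,-.0304],[.4659,.0732]]);b=np.array([[.5505,-.0242],[.5418,.0796]])
r=np.array([[.4561,-.0183],[.5711,-.0062]])
for a in(g,b):
  d=a[1]-a[0];print("jaw",np.degrees(np.arctan2(d[1],d[0]))-90)
```

```text
[[-0.0002 -0.96    0.28  ]
 [-0.0012  0.28    0.96  ]
 [-1.     -0.0001 -0.0012]] jaw yaw 73.73891733281091
[0.1749 0.5996 0.2307] 0.15
jaw 6.060820856514098
jaw 4.7910493803425
```

Request:
{"fn": "arm_command", "kwargs": {"targets": "0.2975 -0.579 -0.06 0 0 -67.7 0.06; 0.2975 -0.579 -0.06 0 0 -67.7 0.06; 0.2975 -0.579 -0.06 0 0 -67.7 0.06; 0.2975 -0.579 -0.06 0 0 -67.7 0.06; 0.2975 -0.579 -0.06 0 0 -67.7 0.06; 0.2975 -0.579 -0.06 0 0 -67.7 0.06; 0.2975 -0.579 -0.06 0 0 -67.7 0.06; 0.2975 -0.579 -0.06 0 0 -67.7 0.06; 0.2975 -0.579 -0.06 0 0 -67.7 0.06; 0.2975 -0.579 -0.06 0 0 -67.7 0.06; 0.2975 -0.579 -0.06 0 0 -67.7 0.06; 0.2975 -0.579 -0.06 0 0 -67.7 0.06; 0.2975 -0.579 -0.06 0 0 -67.7 0.06; 0.2975 -0.579 -0.06 0 0 -67.7 0.06; 0.2975 -0.579 -0.06 0 0 -67.7 0.06; 0.2975 -0.579 -0.06 0 0 -67.7 0.06", "squeeze": 30}}

```text
clock: 2.15
eef_pos: [0.4724, 0.0212, 0.1708]
ee_rot: [0.706, -0.038, 0.706, 0.038]
wrist_force: [-1.0, -0.2, -0.8]
width: 0.703
```

```bash
cat > w.py <<'E'
from h import *
from rig import get_obs,read_camera
import sys
n=sys.argv[1]
o=get_obs();c=read_camera("wrist");np.savez(n+".npz",**c);cv2.imwrite(f"pics/{n}.png",c["color"])
T=wristT(c,o);P=cloud(c,T)
M=R.from_quat(np.roll(o["ee_rot"],-1)).as_matrix()
print(o["clock"],o["eef_pos"],"jaw yaw",np.degrees(np.arctan2(M[1,2],M[0,2])))
for k,m in masks(c["color"]).items():
    for a,ce,st in blobs(m,150,9000):
        if k=="black" and a>3000: continue
        p=P[int(ce[1]),int(ce[0])]
        if p[2]<.08: print(k,a,ce,p,"ray.054",ray(c,ce,.054,T)[0][:2],".032",ray(c,ce,.032,T)[0][:2])
E
python3 w.py w1; python3 f.py w1.npz
```

```text
2.15 [0.4724 0.0212 0.1708] jaw yaw 6.091694124139004
red 303 [290.6667 269.0264] [ 0.4548 -0.0192  0.0327] ray.054 [ 0.4561 -0.0109] .032 [ 0.4554 -0.0195]
red 557 [360.1741 269.8007] [ 0.5122 -0.0132  0.0324] ray.054 [ 0.5088 -0.0059] .032 [ 0.5126 -0.0141]
red 171 [432.7135 269.655 ] [ 0.5712 -0.0069  0.0326] ray.054 [0.5637 0.0001] .032 [ 0.5721 -0.0076]
green 994 [314.4044 159.6237] [0.4651 0.0726 0.0534] ray.054 [0.4654 0.0723] .032 [0.4656 0.0708]
green 710 [314.6296 231.4479] [0.4706 0.0209 0.0543] ray.054 [0.4711 0.0205] .032 [0.4717 0.0146]
green 672 [315.2202 295.4033] [ 0.4768 -0.0304  0.0539] ray.054 [ 0.477  -0.0307] .032 [ 0.4781 -0.0409]
blue 960 [423.5437 162.1115] [0.5411 0.0787 0.0544] ray.054 [0.5417 0.0787] .032 [0.5483 0.0777]
blue 685 [416.0978 233.7285] [0.5458 0.0272 0.0537] ray.054 [0.5459 0.0267] .032 [0.5529 0.0213]
blue 195 [415.8513 291.1077] [ 0.5538 -0.0192  0.053 ] ray.054 [ 0.5541 -0.0188] .032 [ 0.5618 -0.0281]
black 643 [366.3593 177.7294] [0.5064 0.0619 0.0319] ray.054 [0.5034 0.0637] .032 [0.5067 0.0614]
black 220 [289.6273 178.8591] [0.4476 0.05
[... 433 characters left out ...]
84 0.0426 457
  x -0.018 y -0.0117 0.0114 z 0.0284 0.0426 366
  x -0.012 y -0.011 0.0112 z 0.0285 0.0403 215
  x -0.006 y -0.01 0.0078 z 0.0285 0.029 29
33835 [-0.1    -0.0131 -0.0672] [-0.0043  0.0208 -0.    ]
  x -0.06 y -0.0128 0.0141 z -0.064 -0.028 3662
  x -0.054 y -0.0124 0.0141 z -0.063 -0.0305 1125
  x -0.048 y -0.0014 0.0134 z -0.054 -0.0307 436
  x -0.042 y -0.0108 0.0116 z -0.038 -0.0308 579
  x -0.036 y -0.0115 0.0114 z -0.0451 -0.0307 560
  x -0.03 y -0.0115 0.0114 z -0.045 -0.0308 495
  x -0.024 y -0.0115 0.0114 z -0.045 -0.0308 422
  x -0.018 y -0.0112 0.0114 z -0.0449 -0.0309 384
  x -0.012 y -0.0114 0.0113 z -0.0432 -0.0309 220
  x -0.006 y -0.009 0.0079 z -0.0315 -0.031 28
```

View pics/w1.png

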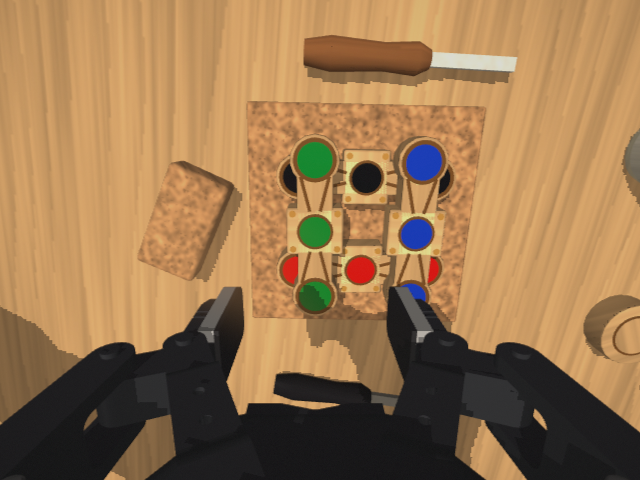

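Request:
{"fn": "arm_command", "kwargs": {"targets": "-0.001 -0.0005 -0.05 0 0 0 0.056; -0.001 -0.0005 -0.09 0 0 0 0.056; -0.001 -0.0005 -0.12 0 0 0 0.056; -0.001 -0.0005 -0.137 0 0 0 0.056; -0.001 -0.0005 -0.137 0 0 0 0.056; -0.001 -0.0005 -0.137 0 0 0 0.03; -0.001 -0.0005 -0.137 0 0 0 0.03; -0.001 -0.0005 -0.137 0 0 0 0.03", "squeeze": 30}}

```text
clock: 3.2
eef_pos: [0.4718, 0.0207, 0.0344]
ee_rot: [0.706, -0.037, 0.706, 0.038]
wrist_force: [-0.1, -0.6, 5.0]
width: 0.487
```

Request:
{"fn": "arm_command", "kwargs": {"targets": "0 0 0.04 0 0 0 0.03; 0 0 0.08 0 0 0 0.03; 0.02 -0.05 0.1 0 0 -3 0.03; 0.04 -0.11 0.1 0 0 -6 0.03; 0.06 -0.17 0.1 0 0 -9 0.03; 0.08 -0.23 0.1 0 0 -11 0.03; 0.1 -0.29 0.09 0 0 -13.5 0.03; 0.117 -0.3325 0.07 0 0 -13.5 0.03; 0.117 -0.3325 0.05 0 0 -13.5 0.03; 0.117 -0.3325 0.05 0 0 -13.5 0.03; 0.117 -0.3325 0.05 0 0 -13.5 0.03"}}

```text
clock: 4.58
eef_pos: [0.5892, -0.3102, 0.0851]
ee_rot: [0.706, 0.045, 0.705, -0.045]
wrist_force: [0.6, 0.3, -0.1]
width: 0.481
```

```bash
python3 w.py w2
python3 - <<'E'
from rig import read_camera
import cv2,numpy as np
c=read_camera("top");cv2.imwrite("pics/top2.png",c["color"]);np.savez("top2.npz",**c)
E
```

```text
4.575 [ 0.5892 -0.3102  0.0851] jaw yaw -7.3141918956491985
green 2642 [314.0291 130.0961] [ 0.5969 -0.2396  0.0071] ray.054 [ 0.5969 -0.2401] .032 [ 0.5969 -0.2399]
green 212 [268.3585 214.7453] [ 0.5621 -0.2856  0.0069] ray.054 [ 0.5697 -0.2765] .032 [ 0.5663 -0.281 ]
green 712 [359.4803 233.8652] [ 0.617  -0.305   0.0068] ray.054 [ 0.6129 -0.2919] .032 [ 0.6149 -0.2983]
green 345 [270.6551 247.8957] [ 0.5601 -0.3066  0.0079] ray.054 [ 0.5681 -0.2934] .032 [ 0.5644 -0.3   ]
blue 1208 [ 88.6879 124.4934] [ 0.4679 -0.2196  0.0078] ray.054 [ 0.4953 -0.2245] .032 [ 0.4824 -0.2223]
blue 6659 [ 82.2672 263.2048] [ 0.4388 -0.3018  0.0079] ray.054 [ 0.4721 -0.2892] .032 [ 0.4563 -0.2953]
blue 1323 [ 97.6289 348.2169] [ 0.43   -0.3635  0.0076] ray.054 [ 0.4656 -0.3379] .032 [ 0.4489 -0.3501]
black 441 [51.6961  2.3492] [ 0.4712 -0.16    0.0152] ray.054 [ 0.4945 -0.175 ] .032 [ 0.4814 -0.1666]
```

View pics/w2.png

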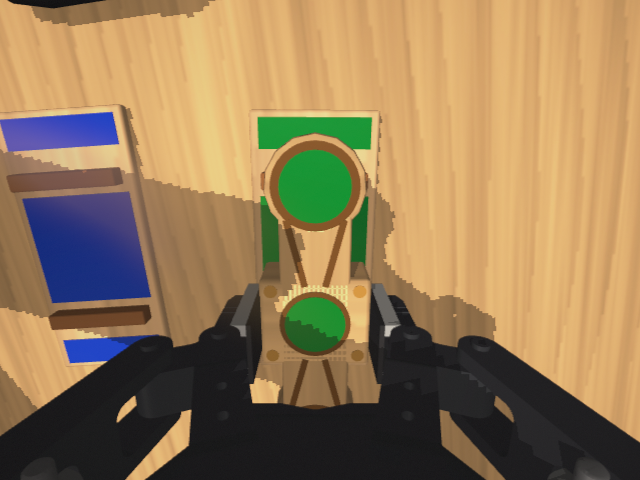

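View pics/top2.png

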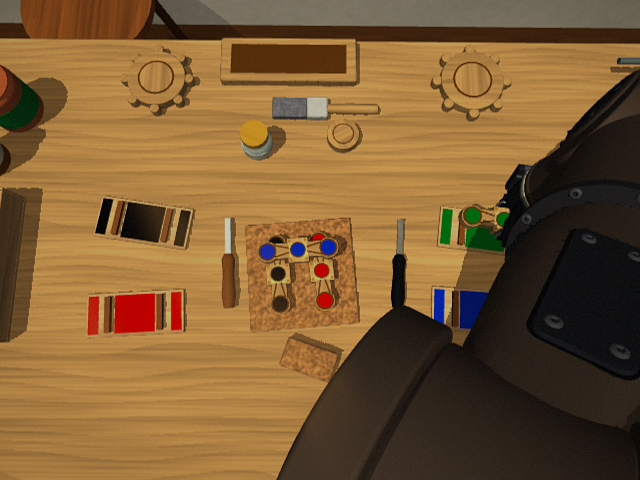

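Run:
```python
from h import *
c=dict(np.load("w2.npz"))
o=dict(ee_rot=np.array([.706,.045,.705,-.045]),eef_pos=np.array([.5892,-.3102,.0851]))
q=R.from_euler('z',-7.314,degrees=True)  # rebuild rotation exactly
M=np.array([[0,0,1],[0,1,0],[-1,0,0]],float)
T=np.eye(4);T[:3,:3]=q.as_matrix()@M;T[:3,3]=o["eef_pos"];T=T@c["tool_from_camera"]
m=masks(c["color"])["green"]
for a,ce,st in blobs(m,1000,12000):print(a,ce,st)
print("inlays",ray(c,[[315,186],[314.5,325]],.105,T))
print("board corners",ray(c,[[250,111],[380,111]],.008,T),ray(c,[[250,111],[380,111]],.008,T).mean(0))
print("patch corners",ray(c,[[257,117.5],[371,117]],.008,T).mean(0))
P=cloud(c,T);print(P[186,315],P[325,300],P[340,330])
print("rack end expect top:",np.array([.5875,-.3111])+.085*np.array([np.cos(np.radians(82.55)),np.sin(np.radians(82.55))]),"patch spans?")
```

```text
2642 [314.0291 130.0961] [258 118 113  31]
4206 [314.5835 186.0597] [278 150  74  73]
2529 [314.8268 324.0542] [285 297  60  55]
inlays [[ 0.5949 -0.2584  0.105 ]
 [ 0.5881 -0.3103  0.105 ]]
board corners [[ 0.5618 -0.2247  0.008 ]
 [ 0.6356 -0.2342  0.008 ]] [ 0.5987 -0.2294  0.008 ]
patch corners [ 0.5977 -0.2327  0.008 ]
[ 0.5949 -0.2586  0.1039] [ 0.5826 -0.31    0.1043] [ 0.5931 -0.3178  0.1043]
rack end expect top: [ 0.5985 -0.2268] patch spans?
```

Request:
{"fn": "arm_command", "kwargs": {"targets": "-0.0005 -0.0018 -0.03 0 0 0 0.03; -0.0005 -0.0018 -0.05 0 0 0 0.03; -0.0005 -0.0018 -0.06 0 0 0 0.03; -0.0005 -0.0018 -0.0643 0 0 0 0.03; -0.0005 -0.0018 -0.0643 0 0 0 0.03; -0.0005 -0.0018 -0.0643 0 0 0 0.03"}}

```text
clock: 5.42
eef_pos: [0.5895, -0.3127, 0.022]
ee_rot: [0.707, 0.045, 0.705, -0.045]
wrist_force: [1.0, -0.3, -0.9]
width: 0.485
```

Request:
{"fn": "arm_command", "kwargs": {"targets": "-0.0008 0.0007 -0.001 0 0 0 0.03; -0.0008 0.0007 -0.0015 0 0 0 0.03; -0.0008 0.0007 -0.0015 0 0 0 0.03"}}

```text
clock: 5.8
eef_pos: [0.5888, -0.312, 0.0206]
ee_rot: [0.707, 0.045, 0.705, -0.045]
wrist_force: [0.1, 0.8, 0.0]
width: 0.486
```

Request:
{"fn": "arm_command", "kwargs": {"targets": "0 0 -0.001 0 0 0 0.03; 0 0 -0.001 0 0 0 0.045; 0 0 -0.001 0 0 0 0.058; 0 0 -0.001 0 0 0 0.058; 0 0 0.03 0 0 0 0.058; 0 0 0.07 0 0 0 0.058; 0 0.03 0.11 0 0 0 0.058; -0.01 0.09 0.13 0 0 4 0.058; -0.02 0.15 0.13 0 0 8 0.058; -0.03 0.21 0.13 0 0 12.2 0.058; -0.04 0.27 0.13 0 0 12.2 0.058; -0.0418 0.3388 0.13 0 0 12.2 0.058; -0.0418 0.3388 0.13 0 0 12.2 0.058; -0.0418 0.3388 0.13 0 0 12.2 0.058"}}

```text
clock: 7.55
eef_pos: [0.547, 0.0271, 0.1506]
ee_rot: [0.707, -0.031, 0.705, 0.031]
wrist_force: [-0.1, -0.5, -0.1]
width: 0.68
```

```bash
cat > t.py <<'E'
from h import *
from rig import get_obs,read_camera
import sys
n=sys.argv[1]
for cam in("top","scene"):
    c=read_camera(cam);np.savez(cam+n+".npz",**c);cv2.imwrite(f"pics/{cam}{n}.png",c["color"]);P=cloud(c)
    for k,m in masks(c["color"]).items():
        for a,ce,st in blobs(m,25,2000):
            p=P[int(ce[1]),int(ce[0])]
            if .38<p[0]<.66 and abs(p[1])<.42 and p[2]<.07:
                print(cam,k,a,ce.round(1),p,*[ (h,ray(c,ce,h)[0][:2]) for h in(.008,.032,.04,.054)])
E
python3 t.py 3; python3 w.py w3
```

```text
top red 109 [322.1 270.3] [ 0.5131 -0.0147  0.0313] (0.008, array([ 0.5152, -0.0151])) (0.032, array([ 0.5125, -0.0148])) (0.04, array([ 0.5116, -0.0147])) (0.054, array([ 0.51  , -0.0146]))
top red 161 [324.5 300.2] [ 0.4614 -0.0182  0.0324] (0.008, array([ 0.4624, -0.0196])) (0.032, array([ 0.4611, -0.0192])) (0.04, array([ 0.4607, -0.019 ])) (0.054, array([ 0.4599, -0.0188]))
top red 322 [120.8 306.5] [0.451  0.3393 0.0065] (0.008, array([0.45  , 0.3373])) (0.032, array([0.449 , 0.3279])) (0.04, array([0.4487, 0.3248])) (0.054, array([0.4482, 0.3194]))
top red 361 [ 92.8 315.2] [0.4352 0.3873 0.0055] (0.008, array([0.4349, 0.3848])) (0.032, array([0.4343, 0.3741])) (0.04, array([0.4342, 0.3706])) (0.054, array([0.4338, 0.3644]))
top green 306 [445.6 226.3] [ 0.5966 -0.2378  0.0104] (0.008, array([ 0.5966, -0.2394])) (0.032, array([ 0.5917, -0.2331])) (0.04, array([ 0.59  , -0.2309])) (0.054, array([ 0.5871, -0.2272]))
top green 70 [474.3 214.9] [ 0.6206 -0.2938  0.0043] (0.008, array([ 0.6181, -0.2931])) (0.032, array([ 0.6126, -0.2853])) (0.04, array([ 0.6108, -0.2827])) (0.054, 
[... 7207 characters left out ...]
red 633 [267.0253 275.3081] [ 0.5125 -0.0138  0.0321] ray.054 [ 0.5149 -0.005 ] .032 [ 0.5126 -0.0141]
red 705 [199.8369 277.522 ] [ 0.4604 -0.0197  0.032 ] ray.054 [ 0.4677 -0.0105] .032 [ 0.461  -0.0201]
blue 1142 [314.7461 158.0517] [0.5413 0.0786 0.0548] ray.054 [0.5418 0.0786] .032 [0.5419 0.0771]
blue 799 [314.5482 235.7184] [0.5455 0.0272 0.0541] ray.054 [0.5459 0.0267] .032 [0.5465 0.0205]
blue 377 [320.756  301.3422] [ 0.5538 -0.0216  0.0543] ray.054 [ 0.5544 -0.0219] .032 [ 0.5558 -0.0327]
black 415 [343.5398 178.0434] [0.5632 0.0649 0.0317] ray.054 [0.5616 0.0674] .032 [0.5636 0.0649]
black 739 [263.5724 176.276 ] [0.5063 0.0617 0.0327] ray.054 [0.5094 0.0642] .032 [0.5066 0.0615]
```

View pics/top3.png

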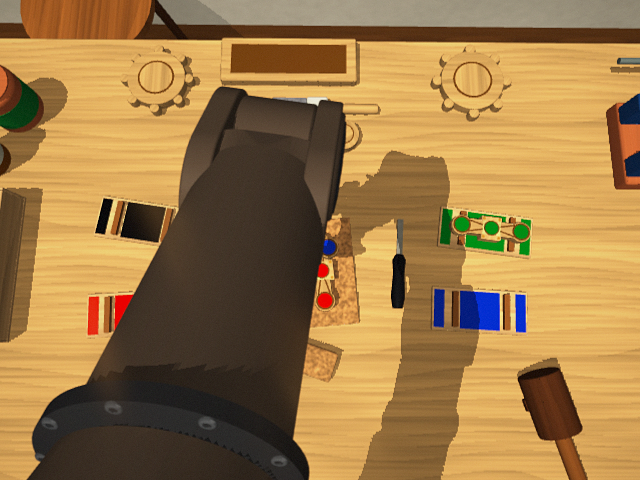

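View pics/scene3.png

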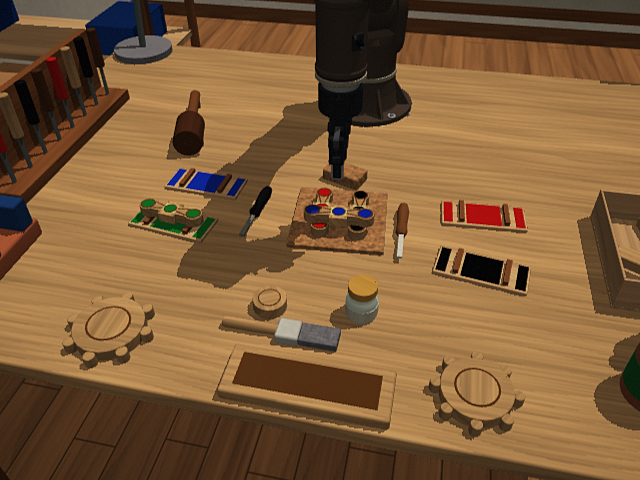

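```bash
python3 -c "
from rig import get_obs
o=get_obs();print(o['eef_pos'],o['qvel'],o['clock'])"
```

```text
[0.54705239 0.02476869 0.15070191] [ 0.00595192 -0.00142305 -0.00471207  0.00039397 -0.00203067  0.00033452
 -0.00119368] 7.7
```

Request:
{"fn": "arm_command", "kwargs": {"targets": "0 0.002 -0.05 0 0 0 0.056; 0 0.002 -0.08 0 0 0 0.056; 0 0.002 -0.1 0 0 0 0.056; 0 0.002 -0.1165 0 0 0 0.056; 0 0.002 -0.1165 0 0 0 0.056; 0 0.002 -0.1165 0 0 0 0.03; 0 0.002 -0.1165 0 0 0 0.03; 0 0.002 -0.1165 0 0 0 0.03"}}

```text
clock: 8.7
eef_pos: [0.5475, 0.0269, 0.0349]
ee_rot: [0.708, -0.029, 0.705, 0.029]
wrist_force: [-0.7, -0.2, 3.3]
width: 0.485
```

Request:
{"fn": "arm_command", "kwargs": {"targets": "0 0 0.04 0 0 0 0.03; 0 0 0.08 0 0 0 0.03; -0.02 -0.05 0.1 0 0 -2 0.03; -0.04 -0.11 0.1 0 0 -4 0.03; -0.06 -0.17 0.1 0 0 -6 0.03; -0.08 -0.23 0.1 0 0 -8.3 0.03; -0.095 -0.285 0.09 0 0 -8.3 0.03; -0.1005 -0.3202 0.06 0 0 -8.3 0.03; -0.1005 -0.3202 0.03 0 0 -8.3 0.03; -0.1005 -0.3202 0.02 0 0 -8.3 0.03; -0.1005 -0.3202 0.01 0 0 -8.3 0.03; -0.1005 -0.3202 0.0 0 0 -8.3 0.03; -0.1005 -0.3202 0.0 0 0 -8.3 0.03; -0.1005 -0.3202 0.0 0 0 -8.3 0.03"}}

```text
clock: 10.45
eef_pos: [0.4474, -0.2933, 0.0353]
ee_rot: [0.708, 0.022, 0.705, -0.022]
wrist_force: [-0.1, -0.2, -0.6]
width: 0.482
```

```bash
cat > s.py <<'E'
from h import *
from rig import get_obs
o=get_obs();M=R.from_quat(np.roll(o["ee_rot"],-1)).as_matrix()
print(o["clock"],o["eef_pos"],"jaw",np.degrees(np.arctan2(M[1,2],M[0,2])),"tilt deg",np.degrees(M[:2,0]),o["wrist_force"],o["width"])
E
python3 s.py
```

```text
10.45 [ 0.4474 -0.2933  0.0353] jaw -3.5464590220114145 tilt deg [ 0.2744 -0.0486] [-0.147  -0.1742 -0.5885] 0.48221170687209114
```

Request:
{"fn": "arm_command", "kwargs": {"targets": "-0.0004 0 -0.01 0 0 0 0.03; -0.0004 0 -0.0145 0 0 0 0.03; -0.0004 0 -0.0145 0 0 0 0.03; -0.0004 0 -0.0145 0 0 0 0.03; -0.0004 0 -0.0145 0 0 0 0.045; -0.0004 0 -0.0145 0 0 0 0.058; -0.0004 0 -0.0145 0 0 0 0.058; 0 0 0.02 0 0 0 0.058; 0 0 0.06 0 0 0 0.058; 0 0.03 0.1 0 0 0 0.058"}}

```text
clock: 11.7
eef_pos: [0.4471, -0.2651, 0.1367]
ee_rot: [0.709, 0.022, 0.705, -0.024]
wrist_force: [1.5, -0.1, 0.7]
width: 0.674
```

Request:
{"fn": "arm_command", "kwargs": {"targets": "0.01 0.04 0.04 0 0 -10 0.06; 0.02 0.08 0.04 0 0 -20 0.06; 0.03 0.12 0.04 0 0 -30 0.06; 0.04 0.16 0.04 0 0 -40 0.06; 0.05 0.2 0.04 0 0 -50 0.06; 0.06 0.23 0.04 0 0 -60 0.06; 0.0662 0.249 0.04 0 0 -70 0.06; 0.0662 0.249 0.04 0 0 -80 0.06; 0.0662 0.249 0.04 0 0 -80.5 0.06; 0.0662 0.249 0.04 0 0 -80.5 0.06; 0.0662 0.249 0.04 0 0 -80.5 0.06"}}

```text
clock: 13.08
eef_pos: [0.5132, -0.0165, 0.1768]
ee_rot: [0.526, 0.472, 0.524, -0.476]
wrist_force: [0.2, -0.4, -0.3]
width: 0.702
```

```bash
python3 s.py; python3 t.py 4 | grep -E "blue|red" ; python3 w.py w4
```

```text
13.075 [ 0.5132 -0.0165  0.1768] jaw -84.15240409258988 tilt deg [-0.0928 -0.2998] [ 0.1682 -0.4139 -0.259 ] 0.7019667903205487
top red 1133 [130.8 310.4] [0.4441 0.3209 0.0076] (0.008, array([0.4434, 0.3193])) (0.032, array([0.4427, 0.3105])) (0.04, array([0.4424, 0.3075])) (0.054, array([0.442 , 0.3023]))
top red 355 [ 92.8 315.2] [0.4352 0.3868 0.0066] (0.008, array([0.4348, 0.3847])) (0.032, array([0.4343, 0.3741])) (0.04, array([0.4341, 0.3705])) (0.054, array([0.4338, 0.3643]))
top blue 335 [438.3 307.7] [ 0.4513 -0.2196  0.0078] (0.008, array([ 0.45, -0.22])) (0.032, array([ 0.4491, -0.2142])) (0.04, array([ 0.4488, -0.2122])) (0.054, array([ 0.4482, -0.2088]))
top blue 235 [477. 295.] [ 0.4744 -0.2882  0.0074] (0.008, array([ 0.4726, -0.2897])) (0.032, array([ 0.471 , -0.2819])) (0.04, array([ 0.4705, -0.2793])) (0.054, array([ 0.4696, -0.2748]))
top blue 71 [520.6 298.7] [ 0.4675 -0.3652  0.0094] (0.008, array([ 0.4664, -0.3667])) (0.032, array([ 0.465 , -0.3569])) (0.04, array([ 0.4645, -0.3536])) (0.054, array([ 0.4637, -0.3479]))
top blue 162 [454.4 307.5] [ 0.4501 -0.239
[... 3995 characters left out ...]
19 299.5581] [ 0.451  -0.2212  0.0068] ray.054 [ 0.4704 -0.19  ] .032 [ 0.4612 -0.205 ]
blue 1180 [602.3822 288.8356] [ 0.4699 -0.2907  0.0083] ray.054 [ 0.4857 -0.2498] .032 [ 0.4777 -0.2698]
blue 553 [565.6148 320.0072] [ 0.4492 -0.2396  0.0401] ray.054 [ 0.4559 -0.2287] .032 [ 0.4454 -0.2469]
blue 458 [622.9738 328.738 ] [ 0.4459 -0.2924  0.0388] ray.054 [ 0.4527 -0.2781] .032 [ 0.442  -0.3005]
black 915 [ 7.7279 70.9049] [0.6042 0.2342 0.0085] ray.054 [0.6004 0.1981] .032 [0.602  0.2153]
black 466 [215.1717 148.7661] [0.5626 0.0646 0.0328] ray.054 [0.5635 0.059 ] .032 [0.562  0.0646]
black 2583 [462.2079 247.0565] [ 0.5    -0.146   0.0215] ray.054 [ 0.509  -0.1312] .032 [ 0.5029 -0.1414]
```

View pics/w4.png

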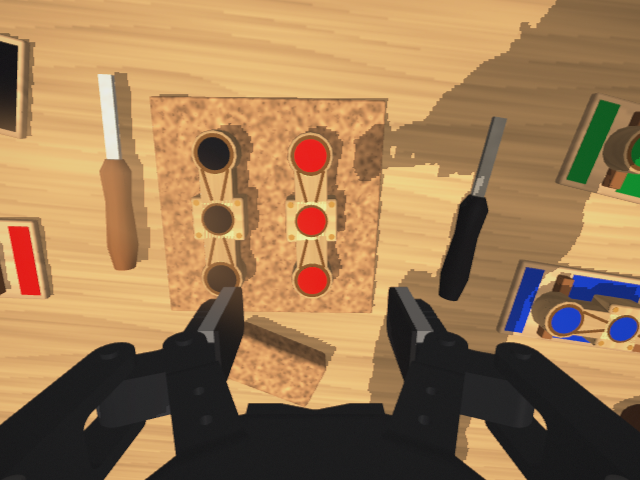

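View pics/top4.png

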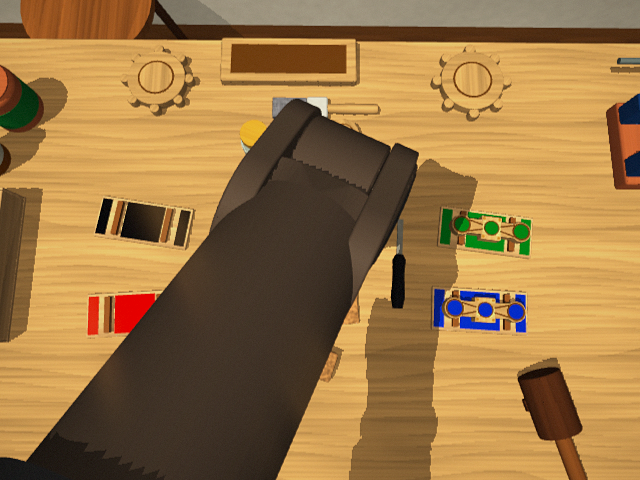

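Request:
{"fn": "arm_command", "kwargs": {"targets": "0 0.0018 -0.05 0 0 0.6 0.056; 0 0.0018 -0.1 0 0 0.6 0.056; 0 0.0018 -0.14 0 0 0.6 0.056; 0 0.0018 -0.155 0 0 0.6 0.056; 0 0.0018 -0.164 0 0 0.6 0.056; 0 0.0018 -0.164 0 0 0.6 0.056; 0 0.0018 -0.164 0 0 0.6 0.03; 0 0.0018 -0.164 0 0 0.6 0.03; 0 0.0018 -0.164 0 0 0.6 0.03"}}

```text
clock: 14.35
eef_pos: [0.5142, -0.0146, 0.014]
ee_rot: [0.528, 0.47, 0.526, -0.472]
wrist_force: [-0.7, 0.3, 7.7]
width: 0.484
```

```bash
python3 s.py
```

```text
14.35 [ 0.5142 -0.0146  0.014 ] jaw -83.6107350867971 tilt deg [ 0.0344 -0.2772] [-0.6829  0.2826  7.671 ] 0.48412745169893473
```

Request:
{"fn": "arm_command", "kwargs": {"targets": "0 0 0.04 0 0 0 0.03; 0 0 0.08 0 0 0 0.03; 0 0.02 0.11 0 0 8 0.03; -0.01 0.06 0.11 0 0 18 0.03; -0.02 0.1 0.11 0 0 28 0.03; -0.03 0.14 0.11 0 0 38 0.03; -0.04 0.18 0.11 0 0 48 0.03; -0.05 0.22 0.11 0 0 58 0.03; -0.06 0.26 0.11 0 0 68 0.03; -0.07 0.3 0.11 0 0 78 0.03; -0.0742 0.3273 0.1 0 0 87.1 0.03; -0.0742 0.3273 0.07 0 0 87.1 0.03; -0.0742 0.3273 0.04 0 0 87.1 0.03; -0.0742 0.3273 0.025 0 0 87.1 0.03; -0.0742 0.3273 0.02 0 0 87.1 0.03; -0.0742 0.3273 0.02 0 0 87.1 0.03; -0.0742 0.3273 0.02 0 0 87.1 0.03"}}

```text
clock: 16.48
eef_pos: [0.4406, 0.3131, 0.0349]
ee_rot: [0.709, -0.021, 0.705, 0.022]
wrist_force: [0.7, -0.2, 0.3]
width: 0.486
```

```bash
python3 s.py
```

```text
16.475 [0.4406 0.3131 0.0349] jaw 3.4837621511625354 tilt deg [0.3416 0.0757] [ 0.6924 -0.1882  0.2856] 0.48606494127267197
```

Request:
{"fn": "arm_command", "kwargs": {"targets": "-0.0006 -0.0004 -0.008 0 0 0 0.03; -0.0006 -0.0004 -0.0135 0 0 0 0.03; -0.0006 -0.0004 -0.0135 0 0 0 0.03; -0.0006 -0.0004 -0.0135 0 0 0 0.03; -0.0006 -0.0004 -0.0135 0 0 0 0.045; -0.0006 -0.0004 -0.0135 0 0 0 0.058; -0.0006 -0.0004 -0.0135 0 0 0 0.058; -0.0006 0 0.02 0 0 0 0.058; -0.0006 0 0.06 0 0 0 0.058; 0 -0.01 0.1 0 0 0 0.058"}}

```text
clock: 17.73
eef_pos: [0.4403, 0.3035, 0.1359]
ee_rot: [0.709, -0.022, 0.705, 0.022]
wrist_force: [-0.6, -0.7, 0.2]
width: 0.675
```

Request:
{"fn": "arm_command", "kwargs": {"targets": "0.01 -0.03 0.04 0 0 -10 0.06; 0.02 -0.06 0.04 0 0 -20 0.06; 0.03 -0.09 0.04 0 0 -30 0.06; 0.04 -0.12 0.04 0 0 -40 0.06; 0.05 -0.15 0.04 0 0 -50 0.06; 0.06 -0.18 0.04 0 0 -60 0.06; 0.067 -0.21 0.04 0 0 -70 0.06; 0.067 -0.2417 0.04 0 0 -80 0.06; 0.067 -0.2417 0.04 0 0 -89.5 0.06; 0.067 -0.2417 0.04 0 0 -89.5 0.06; 0.067 -0.2417 0.04 0 0 -89.5 0.06"}}

```text
clock: 19.1
eef_pos: [0.5072, 0.0623, 0.1758]
ee_rot: [0.52, 0.48, 0.517, -0.482]
wrist_force: [-0.8, 1.1, 0.5]
width: 0.701
```

```bash
python3 s.py; python3 t.py 5 | grep -E "red" ; python3 w.py w5; python3 s.py
```

```text
19.1 [0.5072 0.0623 0.1758] jaw -85.68676117364774 tilt deg [ 0.0612 -0.3331] [-0.8412  1.0864  0.4513] 0.7010307048073958
scene red 76 [459.8 199.6] [0.4435 0.2579 0.0407] (0.008, array([0.4007, 0.2632])) (0.032, array([0.4333, 0.2605])) (0.04, array([0.4441, 0.2596])) (0.054, array([0.4631, 0.2581]))
scene red 60 [485.9 201.7] [0.4385 0.3099 0.0399] (0.008, array([0.3971, 0.3175])) (0.032, array([0.4298, 0.3131])) (0.04, array([0.4407, 0.3117])) (0.054, array([0.4597, 0.3091]))
scene red 74 [512.1 204. ] [0.4374 0.3631 0.0398] (0.008, array([0.3941, 0.3714])) (0.032, array([0.4269, 0.3653])) (0.04, array([0.4378, 0.3632])) (0.054, array([0.4569, 0.3596]))
scene red 49 [446.6 205.2] [0.4226 0.2355 0.0057] (0.008, array([0.4262, 0.2365])) (0.032, array([0.458 , 0.2347])) (0.04, array([0.4686, 0.2341])) (0.054, array([0.4871, 0.2331]))
scene red 115 [519.9 220.2] [0.4413 0.384  0.0045] (0.008, array([0.4461, 0.3849])) (0.032, array([0.4772, 0.3784])) (0.04, array([0.4876, 0.3762])) (0.054, array([0.5057, 0.3724]))
scene red 46 [448.8 213.4] [0.4499 0.2408 0.0063] (0.008, array([0.4531
[... 1217 characters left out ...]
3] [ 0.4516 -0.2209  0.0074] ray.054 [ 0.4696 -0.1783] .032 [ 0.4607 -0.1988]
black 1533 [102.259   87.4762] [0.5984 0.2369 0.0084] ray.054 [0.5948 0.2119] .032 [0.5963 0.2239]
black 761 [313.7622 156.4363] [0.5587 0.0666 0.0318] ray.054 [0.5598 0.0661] .032 [0.5584 0.066 ]
black 2953 [552.6614 243.4561] [ 0.5001 -0.1436  0.0206] ray.054 [ 0.5083 -0.1205] .032 [ 0.5026 -0.1361]
black 335 [318.0836 219.2896] [0.5095 0.059  0.0326] ray.054 [0.5142 0.0596] .032 [0.5091 0.0589]
black 460 [317.7196 280.7348] [0.4561 0.0558 0.0316] ray.054 [0.4649 0.0561] .032 [0.4557 0.0551]
19.25 [0.5073 0.0622 0.176 ] jaw -85.79895141067044 tilt deg [ 0.0732 -0.3133] [-0.131   0.5786 -0.2513] 0.7046007259518853
```

View pics/w5.png

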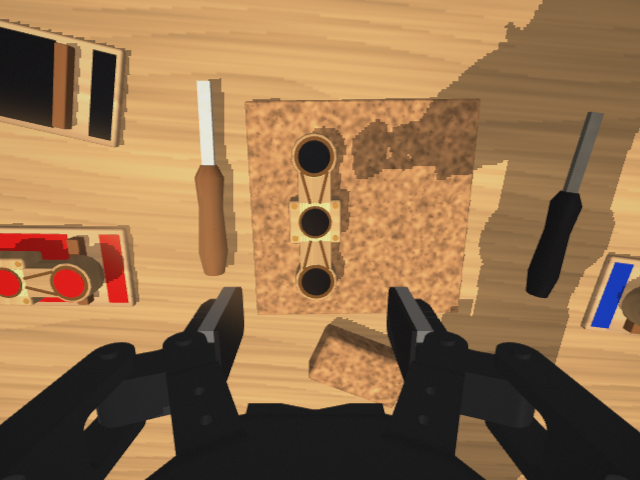

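Request:
{"fn": "arm_command", "kwargs": {"targets": "-0.0005 -0.0019 -0.05 0 0 1.8 0.056; -0.0005 -0.0019 -0.1 0 0 1.8 0.056; -0.0005 -0.0019 -0.14 0 0 1.8 0.056; -0.0005 -0.0019 -0.155 0 0 1.8 0.056; -0.0005 -0.0019 -0.163 0 0 1.8 0.056; -0.0005 -0.0019 -0.163 0 0 1.8 0.056; -0.0005 -0.0019 -0.163 0 0 1.8 0.03; -0.0005 -0.0019 -0.163 0 0 1.8 0.03; -0.0005 -0.0019 -0.163 0 0 1.8 0.03"}}

```text
clock: 20.38
eef_pos: [0.5077, 0.0605, 0.0141]
ee_rot: [0.528, 0.473, 0.524, -0.473]
wrist_force: [0.7, -0.0, 6.9]
width: 0.482
```

```bash
python3 s.py
```

```text
20.375 [0.5077 0.0605 0.0141] jaw -83.99020319956823 tilt deg [ 0.1992 -0.2644] [ 0.6689 -0.0061  6.8906] 0.4818051734614842
```

Request:
{"fn": "arm_command", "kwargs": {"targets": "0 0 0.04 0 0 0 0.03; 0 0 0.08 0 0 0 0.03; 0.01 0.02 0.11 0 0 8 0.03; 0.02 0.05 0.11 0 0 18 0.03; 0.03 0.08 0.11 0 0 28 0.03; 0.045 0.11 0.11 0 0 38 0.03; 0.06 0.14 0.11 0 0 48 0.03; 0.07 0.18 0.11 0 0 58 0.03; 0.08 0.22 0.11 0 0 68 0.03; 0.0953 0.2487 0.11 0 0 75.5 0.03; 0.0953 0.2487 0.08 0 0 75.5 0.03; 0.0953 0.2487 0.05 0 0 75.5 0.03; 0.0953 0.2487 0.03 0 0 75.5 0.03; 0.0953 0.2487 0.02 0 0 75.5 0.03; 0.0953 0.2487 0.02 0 0 75.5 0.03; 0.0953 0.2487 0.02 0 0 75.5 0.03"}}

```text
clock: 22.38
eef_pos: [0.6037, 0.3094, 0.0352]
ee_rot: [0.707, 0.054, 0.703, -0.051]
wrist_force: [1.0, 0.4, -0.2]
width: 0.484
```

```bash
python3 s.py
```

```text
22.375 [0.6037 0.3094 0.0352] jaw -8.493886726443888 tilt deg [0.3903 0.166 ] [ 1.0248  0.4063 -0.1655] 0.4837850781911764
```

Lower, release, retreat clear to the side near the start area.

Request:
{"fn": "arm_command", "kwargs": {"targets": "-0.0006 -0.0002 -0.008 0 0 0 0.03; -0.0006 -0.0002 -0.0137 0 0 0 0.03; -0.0006 -0.0002 -0.0137 0 0 0 0.03; -0.0006 -0.0002 -0.0137 0 0 0 0.03; -0.0006 -0.0002 -0.0137 0 0 0 0.045; -0.0006 -0.0002 -0.0137 0 0 0 0.058; -0.0006 -0.0002 -0.0137 0 0 0 0.058; -0.0006 0 0.02 0 0 0 0.058; -0.0006 0 0.06 0 0 0 0.058; 0 0 0.11 0 0 0 0.058; 0 0 0.17 0 0 0 0.058; -0.05 0.03 0.2 0 0 10 0.058; -0.1 0.06 0.2 0 0 20 0.058; -0.16 0.1 0.2 0 0 30 0.058; -0.22 0.14 0.2 0 0 40 0.058; -0.28 0.18 0.2 0 0 50 0.058; -0.34 0.22 0.2 0 0 60 0.058; -0.4 0.26 0.2 0 0 70 0.058; -0.43 0.29 0.2 0 0 80 0.058; -0.43 0.29 0.2 0 0 82 0.058"}}

```text
clock: 24.88
eef_pos: [0.1694, 0.6014, 0.235]
ee_rot: [0.566, -0.422, 0.564, 0.428]
wrist_force: [0.3, -0.4, -0.6]
width: 0.681
```

```bash
python3 s.py
cat > v.py <<'E'
from h import *
from rig import read_camera
for n in("top","scene"):
    c=read_camera(n);cv2.imwrite(f"pics/{n}6.png",c["color"]);np.savez(n+"6.npz",**c);P=cloud(c);M=masks(c["color"])
    M["black"]=cv2.cvtColor(c["color"],cv2.COLOR_BGR2HSV)[...,2]<60
    for k,m in M.items():
        pts=[]
        for a,ce,st in blobs(m&(P[...,2]>.03)&(P[...,2]<.05),30,400):
            p=ray(c,ce,.04)[0][:2]
            if abs(p[1])>.2 and abs(p[1])<.42 and .38<p[0]<.68: pts.append((p,a))
        pts.sort(key=lambda t:t[0][1]);p=[t[0] for t in pts]
        if len(p)>=2:
            d=p[-1]-p[0];print(n,k,[t[1] for t in pts],"mid",p[len(p)//2],(p[0]+p[-1])/2,"yaw",np.degrees(np.arctan2(d[1],d[0])),np.hypot(*d))
        X=[]
E
python3 v.py
```

```text
24.875 [0.1694 0.6014 0.235 ] jaw 73.93075208921472 tilt deg [-0.2153  0.438 ] [ 0.3327 -0.4268 -0.586 ] 0.6814252141301468
top red [np.int32(169), np.int32(147), np.int32(156)] mid [0.439  0.3128] [0.4389 0.3128] yaw 93.44174549936417 0.10400973269113159
top green [np.int32(147), np.int32(124), np.int32(146)] mid [ 0.5882 -0.3109] [ 0.588  -0.3109] yaw 82.81776414409951 0.10388318246840694
top blue [np.int32(160), np.int32(141), np.int32(162)] mid [ 0.4462 -0.2916] [ 0.4462 -0.2916] yaw 86.49011777538217 0.10387104641787484
top black [np.int32(153), np.int32(145), np.int32(177)] mid [0.602  0.3101] [0.6022 0.3101] yaw 81.1096309675374 0.10403191092940152
scene red [np.int32(76), np.int32(61), np.int32(73)] mid [0.4408 0.3118] [0.441  0.3115] yaw 93.41883517857507 0.10392006951729862
scene green [np.int32(67), np.int32(60), np.int32(71)] mid [ 0.5903 -0.3117] [ 0.5906 -0.3118] yaw 82.91240770969048 0.10388733085696923
scene blue [np.int32(54), np.int32(43), np.int32(56)] mid [ 0.4487 -0.2918] [ 0.4488 -0.292 ] yaw 86.55186082716757 0.10349664251379627
scene black [np.int32(109), np.int32(91), np.int32(119)] mid [0.604  0.3088] [0.6042 0.3086] yaw 80.92935015010518 0.10380212801363044
```

View pics/top6.png

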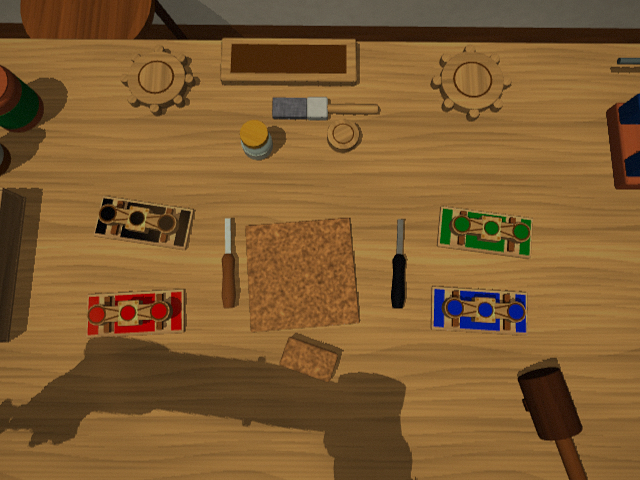

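View pics/scene6.png

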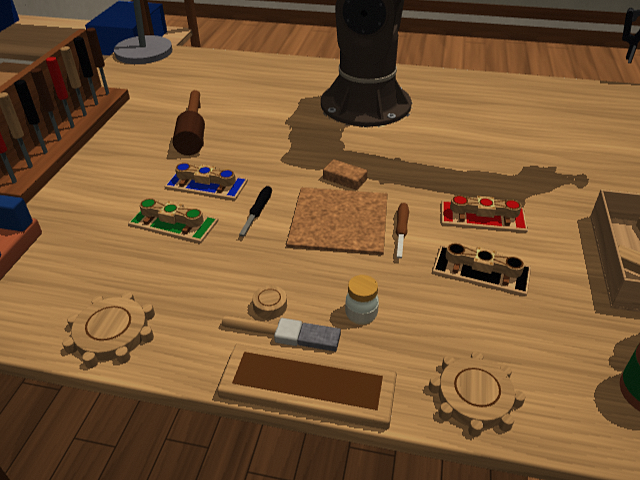

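Both views show the four mounts on their matching racks. At (491,228), (485,310), (127,312) and (137,219) in the top view, each is within about 1 mm and 0.5° of its rack. The jar at (256,140) has not moved.

```bash
python3 -c "
from rig import manip
print(manip.finish_job())"
```

```text
the job is handed in; nothing more can be done
None
```

All four mounts now lie inlaid face up on the racks of their own colour, and I handed the job in at about 25 s. I took green and blue off the top first, then red and black, gripping each by its middle block. The arm is back near its start pose, touching nothing.

- **Centring:** measured against the racks, the largest offset was about 0.9 mm in the top camera and about 1.3 mm in the scene camera.
- **Straightness:** each mount is within about 0.5° of its rack's direction.
- **Height:** I took the inlaid tops to be at 40 mm, the height for resting on both battens. Depth readings near the centres of the green, blue and red mounts were 38–43 mm. I did not check black's height to the millimetre. In the last pictures all four look flat.
- **Jar:** it stands at the same place in the pictures as at the start.
- **Disagreement:** for the same point, the top and scene cameras differ by 2–4 mm in x. I corrected for this by comparing each mount with its rack in the same camera. The two cameras differ on the sign of the small x offset (green, blue), so the true centring error is probably below 1 mm.

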